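# Click the grinder's speed wheel one notch on and start it

### The job

Set the bench grinder to its slow speed and start it: lay a fingertip on the dark knurled wheel in the green box and roll its top towards the robot by friction until it clicks one notch on, so that the green band (not the red one) stands between the yellow pointers. Then push the green start button all the way down with a fingertip and let it come up again. Leave the red stop button alone, and do not pick up or push away anything that lies around.

Things in the scene. Friction and masses are not known exactly. Their poses are not given: they have to be found in the camera images.
- console: Fixed green box, 170 x 130 x 80 mm (x, y, z), origin at the centre of its underside, -x side to the robot (yaw within 0.4). A dark knurled wheel, 90 mm across, 30 mm wide, axis along the box's y and 50 mm above the origin, stands 15 mm out of the middle of its top, open over 67 mm along x. Yellow pointer bars beside the wheel (x = 0, y = +-36 mm) mark its crest line
- wheel_crest (a point): Crest (highest point) of the unpressed speed wheel, 95 mm above the box's origin; fixed to the box, with its axes. Friction here turns the wheel: about 2 N along the box's x leaves a detent. The whole wheel is sprung: it begins to sink at about 2.5 N and meets a stop 4 mm down at about 8.5 N, so a fingertip 2 to 4 mm below the crest grips it well
- speed (a joint): Angle of the speed wheel (rad), grows as its top rolls to the box's -x (towards the robot). Detents: 0 white band at the pointers (off, start); 0.6 green (slow, wanted; bands 13 mm long; starts on the far side, 27 mm along the rim); 1.2 red (fast, unwanted). Let go, it snaps to the nearest; it tips over at about 0.3 and 0.9. Without slip 27 mm of fingertip travel is one notch
- start_top (a point): centre of the top of the green start button (32 mm in diameter), which stands on a fixed grey pod of 90 x 80 x 50 mm; which side of the green box it is on varies. It is pressed straight down
- start (a joint): travel of the start button (m): 0 up, 0.006 all the way down, against a spring of 5 N; it springs back
- stop_top (a point): centre of the top of the red stop button (40 mm in diameter) on a fixed yellow pod of 90 x 80 x 50 mm, on the other side of the green box; not to be pressed
- stop (a joint): travel of the stop button (m): 0 up, 0.006 down
- oil: loose orange oil bottle, 56 mm in diameter, 140 mm tall, standing beyond the green box; origin at the centre of its underside; leave alone
- drill: loose steel twist drill, 16 mm thick, 120 mm long, lying along its own x beyond the green box; origin on the bench under its middle; leave alone
- toolbit: loose steel cutter blank, 90 x 14 x 14 mm, lying on the bench right of the green box; origin at the centre of its underside; leave alone
- collar: loose brass shaft collar, 32 mm in diameter, 14 mm high, lying on the bench left of the green box; origin at the centre of its underside; leave alone
Things that resemble listed ones, but are neither listed nor needed, are in the scene too. Of the things that look like the part that bears start_top, take the one that is farthest from the robot's base at the start.

How it is judged:
On the way, in this order (a step that is already met when the one before it is completed fails the run):
1. the speed wheel is one notch on, the green band between the pointers (value of joint speed between 0.5 and 0.7 rad), for 0.2 s.
2. the green start button is pushed all the way down (value of joint start above 0.0045 m), for 0.05 s.
At the end, for the whole second after the job is handed in: The speed wheel rests in its green detent (0.6 +- 0.08 rad), both buttons are up (within 2 mm), the oil bottle stands and no loose thing has moved 30 mm (value of joint speed between 0.52 and 0.68 rad and value of joint each of start, stop below 0.002 m and distance of each of oil, drill, toolbit, collar from where it was at the start of the episode below 0.03 m and angle between oil's own z axis and vertical below 0.2 rad); the robot touches nothing.
It fails at once if the speed wheel is rolled on past the green detent towards red (beyond 0.9 rad) (value of joint speed above 0.9 rad).
It fails at once if the start button is pressed before the speed is set (value of joint start above 0.004 m and value of joint speed below 0.4 rad).
It fails at once if the red stop button is pressed (value of joint stop above 0.003 m).
It fails at once if a loose thing is lifted, carried or pushed 30 mm away (distance of any of oil, drill, toolbit, collar from where it was at the start of the episode above 0.03 m).
It fails at once if the oil bottle is tipped over (angle between oil's own z axis and vertical above 0.5 rad).
It also fails if it takes over 43 s, if anything falls off the work surface, if the arm or the gripper's body presses on something with over 40 N, if the wrist force passes 120 N, or if a joint passes its speed limit or range.

### The arm

A 6-joint arm with a two-finger parallel gripper is mounted at the origin on the work surface. World frame = base frame: x ahead of the robot, y to its left, z up, the work surface at z = 0. Lengths are in m, angles in rad, forces in N, time in s.
With the tool pointing down it reaches from about 0.35 to 0.975 m from the base axis. Payload 4.9 kg.
Tool frame: the origin (TCP) lies where the fingers leave the gripper's body, on its centre line; the fingertips stand 73 mm ahead of it and the grasp point (between the pads) lies 54 mm ahead of it; z points along the fingers, y is the direction in which the jaws open and shut (so a half turn about z gives the same grasp; the last joint's range is limited). The gripper opens to 85 mm and grips with 20 to 120 N. Pads are 22 mm wide; open, the fingers measure 114 mm over their backs; the gripper's body (76 mm by 85 mm) begins 54 mm behind the grasp point. The pads swing forward as they close: fully open they stand 13 mm farther back than shut.
Start: joints at [0.983, 0.053, 1.613, -0, 1.476, -0.119], TCP at [0.282, 0.558, 0.304] pointing down, gripper open.
Joint ranges: [-3.01, 3.01], [-1.01, 2.22], [0.06, 2.58], [-1.02, 4.17], [0.09, 2.62], [-3.14, 3.14]. Speed limits (rad/s): [2.57, 2.57, 3.14, 3.14, 3.14, 3.14].

### API

Orientations are given as a rotation vector (axis times angle).
In Python, from station import monitor, vision, workorder gives the robot as it stands.
- The arm moves only by the tool arm_command, never from a script. Its argument "rows" is text: rows parted by semicolons, each of 6 numbers parted by spaces: the shift along the world's x, y, z in mm, then the turn, a rotation vector about the world's x, y, z in degrees. In form: tx ty tz wx wy wz; .... A call has 1 to 12 rows; each row is the pose to reach, as a shift and turn from the pose measured when the call began; what a row does not reach only later rows make up. A row lasts 1/8 s, in which the tool goes at most 62.5 mm and 10.7 degrees, less where a joint would pass 70% of its speed; a pose out of reach is approached as far as the arm can. A call with a gripper value outside its range is refused whole. "jaw" is the opening, from 0 (shut) to 1 (fully open), set as the call begins (left out, the last holds). The fingers move at their own pace and stop on an object; "squeeze" is the grip in N (left out, the last holds). Time passes only in rows, so rows that repeat a pose let the fingers close. It gives the time, the measured TCP pose, the force and the opening at its end, in the units of the state.
- monitor.get_obs(): the state, without advancing time (a new reading comes with each control period).
- vision.get_image(name): name is "scene" or "top" or "wrist"; returns a dict with "frame" (400x640x3 uint8, red, green, blue), "vfov" (degrees; the focal length in pixels is half the picture's height over the tangent of half this angle, whatever the lens; pixels are square), "cx", "cy" (the principal point, pixels), "R" (3x3) and "t" (3): a world point X has camera coordinates R X + t; the wrist camera has in their place "T_tool_cam" (4x4, takes a point from camera to tool coordinates, whose origin is the TCP and whose axes are the flange's). Camera axes: x right, y down, z forward; pixel columns grow to the right and rows downward; lengths in m; the calibration is good to about 2 mm. A picture is of the moment at which its call begins: read the wrist's pose just before it. There is no depth.
- workorder.finish_job(): hands the job in, once; it reports no verdict.
The state is a dict: "t": time; "q": joint angles; "dq": joint speeds; "effort": joint torques, N m; "tool_pos": TCP position; "tool_rot": TCP orientation; "contact_force": force on the tool from outside, world axes, zero at the start; "wrist_torque": the same for the moment, N m; "opening": finger opening in m.
Only numpy, scipy, OpenCV 4.12 (cv2) and the standard library are available. Lean on these libraries where they do the work, as an engineer would, in place of code of your own. Each camera call takes 0.05 s, during which the arm holds its last target. There are 200 camera calls.

## Working session

There is one attempt and no reset: what is moved stays moved. The work goes in short steps, Python scripts to look and compute and a tool call to move; the robot and the scene stay as the last step left them, time stands still between calls to the robot, and variables do not carry over. Pictures are saved under pics/ and viewed, about 8 in all and at most 12, crops included, and the job is handed in when it is done.

Besides the shell and the picture viewer there is one more tool, called as name(argument=value, ...) on one line, values as JSON. arm_command: Moves the arm, as the interface text tells. Its arguments: {"type":"object","properties":{"rows":{"type":"string"},"jaw":{"type":"number"},"squeeze":{"type":"number"}},"required":["rows"]}

```bash
mkdir -p pics
cat > h.py <<'E'
import numpy as np, cv2
from station import monitor, vision, workorder
def grab(name,save=None):
    o=monitor.get_obs(); im=vision.get_image(name); f=im["frame"]
    if save: cv2.imwrite(save,cv2.cvtColor(f,cv2.COLOR_RGB2BGR))
    K=(f.shape[0]/2)/np.tan(np.radians(im["vfov"])/2)
    if "R" in im and im["R"] is not None: R=np.array(im["R"]);t=np.array(im["t"])
    else:
        T=np.eye(4);T[:3,:3]=cv2.Rodrigues(np.array(o["tool_rot"],float))[0];T[:3,3]=o["tool_pos"]
        M=np.linalg.inv(T@np.array(im["T_tool_cam"]));R=M[:3,:3];t=M[:3,3]
    return dict(f=f,K=K,cx=im["cx"],cy=im["cy"],R=R,t=t)
def ray(c,u,v,z):
    d=c["R"].T@np.array([(u-c["cx"])/c["K"],(v-c["cy"])/c["K"],1]); o=-c["R"].T@c["t"]
    return o+d*(z-o[2])/d[2]
def proj(c,X):
    p=c["R"]@np.array(X)+c["t"]; return c["K"]*p[0]/p[2]+c["cx"],c["K"]*p[1]/p[2]+c["cy"]
E
python3 - <<'E'
from h import *
for n in("scene","top"):
    c=grab(n,f"pics/{n}0.png"); print(n,c["K"],c["cx"],c["cy"],-c["R"].T@c["t"],c["R"].round(3).tolist())
o=monitor.get_obs(); print(o)
a=cv2.imread("pics/scene0.png")
E
```

```text
scene 497.4243332642622 316.0937755303789 208.2876036894967 [1.03061513 0.45758579 1.09223611] [[-0.7, 0.714, 0.013], [0.6, 0.598, -0.531], [-0.387, -0.363, -0.847]]
top 387.48614066013437 321.8614090909284 192.1518911733715 [0.42667512 0.00922575 1.11958698] [[-0.006, -1.0, -0.003], [-0.991, 0.006, -0.132], [0.132, 0.003, -0.991]]
{'t': 0.1, 'q': array([ 9.83015159e-01,  5.33303325e-02,  1.61417123e+00, -2.30197848e-05,
        1.47601038e+00, -1.18990210e-01]), 'dq': array([-0.00140015, -0.00258528, -0.00517088,  0.00047022, -0.00118377,
        0.00100845]), 'effort': array([ 6.44641887e-05, -3.94903708e+01, -3.71362925e+01, -1.29675736e-04,
        3.90005283e-03, -2.22683951e-05]), 'tool_pos': array([0.28213547, 0.55720817, 0.30275266]), 'tool_rot': array([-7.29497785e-01, -3.05505997e+00,  2.84038470e-03]), 'contact_force': array([-0.31036901, -0.02740938,  0.1903523 ]), 'wrist_torque': array([ 0.00143922, -0.00966235,  0.03667099]), 'opening': 0.08551206801886545}
```

View pics/top0.png

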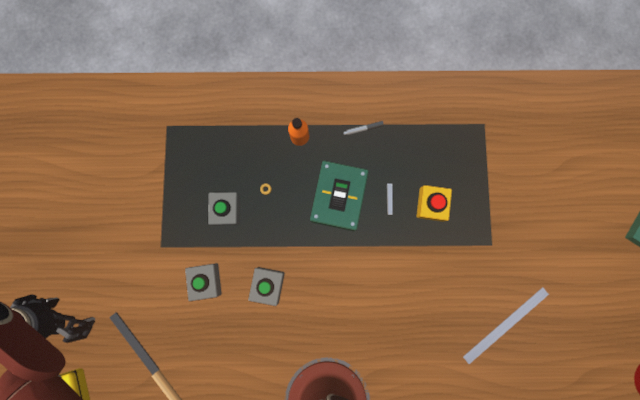

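View pics/scene0.png

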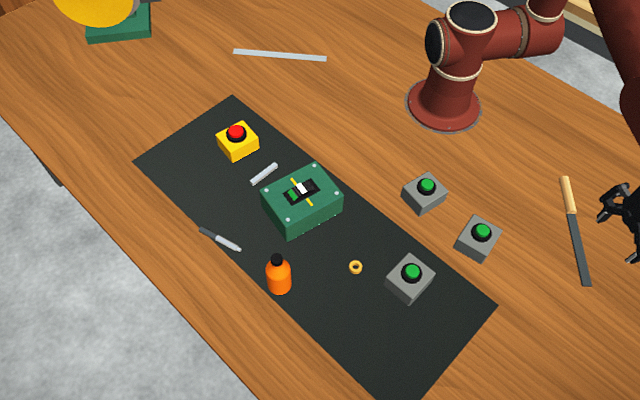

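The top view shows the console with its wheel at (340,195), white band at the pointers and green on the far side. The red stop is at (437,202), the oil at (298,131), the drill at (363,128), the toolbit at (390,199) and the collar at (265,188). Three pods could be the start pod: (222,208) on the mat, (200,283) and (265,288). By the rule, the farthest from the base should be (222,208). I'll measure to confirm.

Run:
```python
from h import *
def tri(a,pa,b,pb):
    def od(c,p): 
        d=c["R"].T@np.array([(p[0]-c["cx"])/c["K"],(p[1]-c["cy"])/c["K"],1]);return -c["R"].T@c["t"],d/np.linalg.norm(d)
    o1,d1=od(a,pa);o2,d2=od(b,pb)
    s=np.linalg.lstsq(np.c_[d1,-d2],o2-o1,rcond=None)[0]
    P,Q=o1+s[0]*d1,o2+s[1]*d2
    return (P+Q)/2,np.linalg.norm(P-Q)
T=grab("top");S=grab("scene")
def blobs(c,lo,hi,amin):
    h=cv2.cvtColor(c["f"],cv2.COLOR_RGB2HSV);m=cv2.inRange(h,lo,hi)
    n,l,s,ce=cv2.connectedComponentsWithStats(m)
    return [(ce[i].round(1),s[i][4],s[i][:4]) for i in range(1,n) if s[i][4]>=amin]
for nm,lo,hi in (("green",(50,150,90),(70,255,255)),("yellow",(22,150,120),(32,255,255)),("red",(0,200,150),(5,255,255)),):
    for c,n in((T,"top"),(S,"scene")): print(nm,n,[(b[0].tolist(),int(b[1])) for b in blobs(c,lo,hi,8)])
for u,v in((222,208),(200,283),(265,288)): p=ray(T,u,v,.065);print(p,np.linalg.norm(p[:2]))
# console top: green dull contour
h=cv2.cvtColor(T["f"],cv2.COLOR_RGB2HSV); print(h[175,330],h[215,325],h[208,222],h[185,341])
f=T["f"][150:240,190:460];cv2.imwrite("pics/c1.png",cv2.cvtColor(cv2.resize(f,None,fx=2.9,fy=2.9,interpolation=cv2.INTER_CUBIC),cv2.COLOR_RGB2BGR))
```

```text
green top [([341.2, 184.8], 25), ([220.1, 207.2], 93)]
green scene [([427.0, 184.1], 119), ([292.0, 194.6], 62), ([482.5, 230.0], 136), ([412.2, 270.9], 151)]
yellow top [([435.1, 202.1], 554), ([326.3, 191.9], 18), ([351.8, 197.2], 17), ([70.3, 380.6], 185)]
yellow scene [([95.3, 10.8], 1577), ([239.8, 142.6], 728), ([293.1, 181.2], 22), ([308.9, 201.4], 27), ([355.0, 265.8], 52)]
red top [([437.7, 201.5], 156)]
red scene [([235.5, 131.3], 144)]
[0.52529193 0.28527444 0.065     ] 0.5977567386440887
[0.32503433 0.33827691 0.065     ] 0.4691253353922989
[0.31108982 0.16476778 0.065     ] 0.35203025445778235
[ 80 106 111] [ 78 102 112] [ 66 158 158] [ 65 159 138]
```

View pics/c1.png

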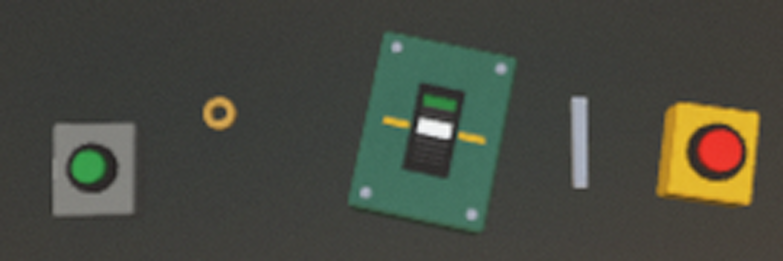

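The crop confirms the choice. The grey pod with the green button, at crop (90,168) = image (222,208), lies on the mat left of the box and is the farthest pod (0.60 m against 0.47 and 0.35). White stands at the pointers and green is on the far side. Next I compute the geometry.

```bash
cat >> h.py <<'E'
def tri(a,pa,b,pb):
    def od(c,p):
        d=c["R"].T@np.array([(p[0]-c["cx"])/c["K"],(p[1]-c["cy"])/c["K"],1]);return -c["R"].T@c["t"],d/np.linalg.norm(d)
    o1,d1=od(a,pa);o2,d2=od(b,pb)
    s=np.linalg.lstsq(np.c_[d1,-d2],o2-o1,rcond=None)[0]
    P,Q=o1+s[0]*d1,o2+s[1]*d2
    return (P+Q)/2,np.linalg.norm(P-Q)
E
python3 - <<'E'
from h import *
T=grab("top");S=grab("scene"); o=monitor.get_obs()
l=ray(T,326.3,191.9,.083);r=ray(T,351.8,197.2,.083);print("ptr",l,r,(l+r)/2,"yaw",np.arctan2(*(-(l-r)[[0,1]]*[1,-1])),np.linalg.norm(l-r))
print(tri(T,(326.3,191.9),S,(308.9,201.4)),tri(T,(351.8,197.2),S,(293.1,181.2)))
q=[ray(T,190+u/2.9,150+v/2.9,.08) for u,v in((397,47),(501,69),(365,192),(471,214))]
print("screws",np.mean(q,0),[np.degrees(np.arctan2(d[1],d[0])) for d in(q[0]-q[2],q[1]-q[3])],[np.degrees(np.arctan2(d[1],d[0]))-90 for d in(q[0]-q[1],q[2]-q[3])])
print("btn",tri(T,(220.5,207.5),S,(412,270.9)))
Rt=cv2.Rodrigues(o["tool_rot"])[0];print(o["tool_pos"],"tool y ang",np.degrees(np.arctan2(Rt[1,1],Rt[0,1])),"x",np.degrees(np.arctan2(Rt[1,0],Rt[0,0])),Rt[:,2])
im=vision.get_image("wrist");print(np.array(im["T_tool_cam"]).round(3),im["vfov"])
E
```

```text
ptr [5.65510877e-01 4.66524833e-05 8.30000000e-02] [ 0.55068249 -0.06852799  0.083     ] [ 0.55809668 -0.03424067  0.083     ] yaw -0.21295839702810226 0.07015955027475555
(array([ 0.56638815, -0.00089088,  0.08174947]), np.float64(0.0023252062777600235)) (array([ 0.55179619, -0.06992522,  0.08232797]), np.float64(0.0033658170797206855))
screws [ 0.55783276 -0.03561599  0.08      ] [np.float64(-12.656488050792374), np.float64(-12.609561150152667)] [np.float64(-12.524035049251466), np.float64(-12.068233860193828)]
btn (array([0.52705563, 0.28871547, 0.06540587]), np.float64(0.0014205312594881068))
[0.28224873 0.55742875 0.30344222] tool y ang 63.14338181945096 x 153.14337729180335 [-4.40716156e-04 -6.44309189e-04 -9.99999695e-01]
[[-0.    -0.957 -0.292  0.075]
 [ 1.    -0.001  0.     0.002]
 [-0.    -0.292  0.957 -0.069]
 [ 0.     0.     0.     1.   ]] 71.57212104306952
```

arm_command(rows="288 -594 -43 0 0 14.5;288 -594 -43 0 0 14.5;288 -594 -43 0 0 14.5;288 -594 -43 0 0 14.5;288 -594 -43 0 0 14.5;288 -594 -43 0 0 14.5;288 -594 -43 0 0 14.5;288 -594 -43 0 0 14.5;288 -594 -43 0 0 14.5;288 -594 -43 0 0 14.5;288 -594 -43 0 0 14.5;288 -594 -43 0 0 14.5", jaw=0)

```text
t: 1.85
tool_pos: [0.5709, -0.0388, 0.2602]
tool_rot: [-0.344, -3.122, 0.001]
contact_force: [-1.0, 0.1, -0.4]
opening: 0.0004
```

Run:
```python
from h import *
c=grab("wrist","pics/w1.png"); o=monitor.get_obs(); print(o["t"],o["tool_pos"],o["contact_force"],o["opening"],o["dq"].round(2))
Rt=cv2.Rodrigues(o["tool_rot"])[0]; print(Rt.round(4).tolist())
print("crest",proj(c,(.558,-.035,.095)),"tip",proj(c,o["tool_pos"]+Rt[:,2]*.073))
```

```text
1.9 [ 0.57041667 -0.03740964  0.26033343] [0.03530752 0.06724282 0.1204181 ] 0.0001811033909521937 [ 0.04 -0.02  0.02  0.    0.    0.  ]
[[-0.9764, 0.2161, -0.0009], [0.2161, 0.9764, 0.0], [0.0009, -0.0002, -1.0]]
crest (np.float64(325.7012007134093), np.float64(187.5387857653962)) tip (np.float64(325.7216643229393), np.float64(249.87724654557167))
```

View pics/w1.png

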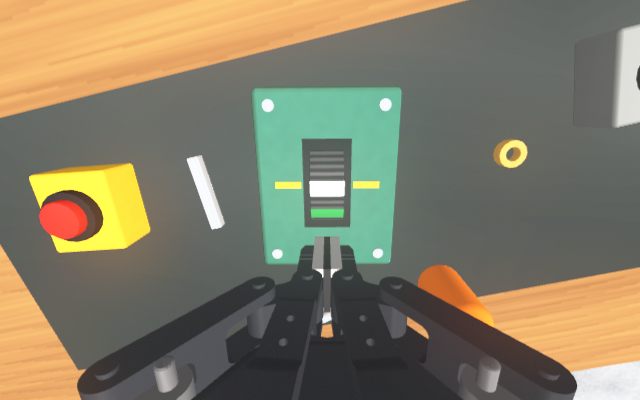

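The view shows the wheel's white band at (327,188), which matches the predicted crest at (326,188). The closed tips are at about (326,245), on the far side as intended, so I descend.

arm_command(rows="0 0 -60 0 0 0;0 0 -80 0 0 0;0 0 -86 0 0 0;0 0 -89 0 0 0;0 0 -91 0 0 0;0 0 -93 0 0 0;0 0 -93 0 0 0;0 0 -93 0 0 0")

```text
t: 2.9
tool_pos: [0.5705, -0.0375, 0.1676]
tool_rot: [-0.342, -3.122, 0.0]
contact_force: [0.6, 0.4, -0.1]
opening: -0.0004
```

arm_command(rows="0 0 -1 0 0 0;0 0 -2 0 0 0;0 0 -2 0 0 0;0 0 -2 0 0 0")

```text
t: 3.4
tool_pos: [0.571, -0.0376, 0.1662]
tool_rot: [0.342, 3.122, -0.0]
contact_force: [0.1, -0.1, 3.9]
opening: -0.0002
```

```bash
python3 -c "
from h import *
o=monitor.get_obs(); print(o['t'],o['tool_pos'],o['contact_force'])"
```

```text
3.4 [ 0.57095661 -0.03758729  0.16621272] [ 0.06840117 -0.14422396  3.94990698]
```

arm_command(rows="0 0 -1 0 0 0;0 0 -1.5 0 0 0;-4 0.9 -1.5 0 0 0;-8 1.8 -1.5 0 0 0;-12 2.6 -1.5 0 0 0;-16 3.5 -1.5 0 0 0;-20 4.4 -1.5 0 0 0;-24 5.3 -1.5 0 0 0;-25.5 5.6 -1.5 0 0 0;-25.5 5.6 -1.5 0 0 0")

```text
t: 4.65
tool_pos: [0.5452, -0.0319, 0.1649]
tool_rot: [0.341, 3.123, -0.001]
contact_force: [-1.3, 0.5, 5.6]
opening: -0.0
```

Run:
```python
from h import *
o=monitor.get_obs(); print(o['t'],o['tool_pos'],o['contact_force'])
c=grab("wrist"); f=c["f"][60:400,160:500]; cv2.imwrite("pics/w2.png",cv2.cvtColor(cv2.resize(f,None,fx=1.5,fy=1.5),cv2.COLOR_RGB2BGR))
```

```text
4.65 [ 0.54521584 -0.03194658  0.16486302] [-1.29416621  0.48917408  5.62835783]
```

View pics/w2.png

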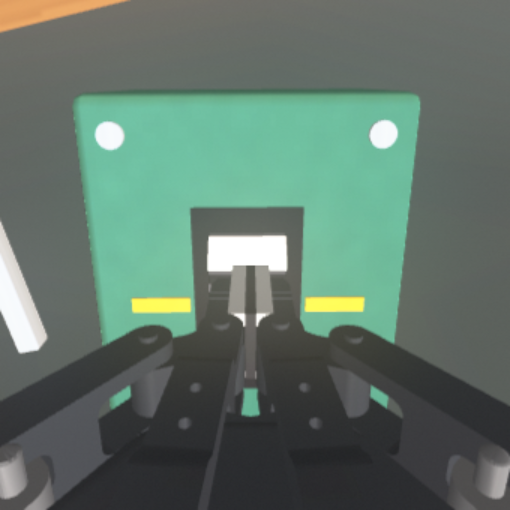

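The white band has rolled past the pointers towards the robot, to crop (247,253) with the pointers at row 304. The wheel is pulling the finger on towards -x, so it has tipped over. I lift off and check.

arm_command(rows="0 0 2 0 0 0;0 0 5 0 0 0;0 0 30 0 0 0;-30 0 90 0 0 0;-60 0 110 0 0 0;-60 0 110 0 0 0;-60 0 110 0 0 0")

```text
t: 5.58
tool_pos: [0.4849, -0.0319, 0.2736]
tool_rot: [-0.341, -3.122, 0.0]
contact_force: [-0.1, 0.5, 0.3]
opening: -0.0001
```

Run:
```python
from h import *
o=monitor.get_obs(); print(o['t'],o['tool_pos'],o['contact_force'])
c=grab("wrist"); f=c["f"]; cv2.imwrite("pics/w3.png",cv2.cvtColor(f,cv2.COLOR_RGB2BGR))
print("crest",proj(c,(.558,-.035,.095)))
```

```text
5.575 [ 0.48493182 -0.03187894  0.27361234] [-0.14594083  0.48506313  0.34045995]
crest (np.float64(337.5030555880735), np.float64(266.34519119589095))
```

View pics/w3.png

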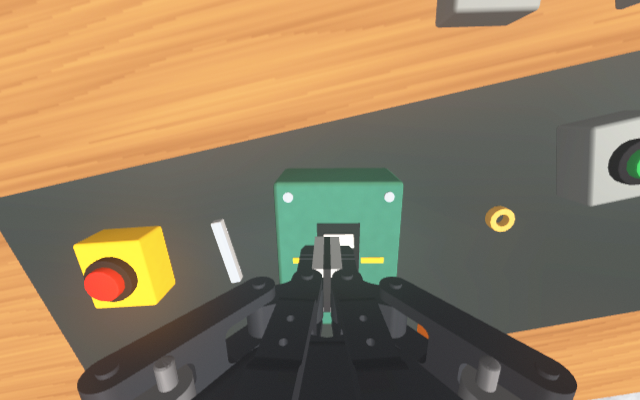

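The finger hides the bands here, with white at (343,240) on the robot side. I move over the start pod and check the wheel from the fixed cameras before pressing.

arm_command(rows="42 320 -14 0 0 0;42 320 -14 0 0 0;42 320 -14 0 0 0;42 320 -14 0 0 0;42 320 -14 0 0 0;42 320 -14 0 0 0;42 320 -14 0 0 0;42 320 -14 0 0 0")

```text
t: 6.62
tool_pos: [0.527, 0.2869, 0.2583]
tool_rot: [-0.343, -3.119, 0.002]
contact_force: [0.3, -0.2, -0.0]
opening: -0.0001
```

Run:
```python
from h import *
o=monitor.get_obs(); print(o['t'],o['tool_pos'],o['contact_force'])
c=grab("wrist"); print("btn",proj(c,(.527,.2885,.0654)))
rs=lambda a,s:cv2.resize(a,s,interpolation=cv2.INTER_CUBIC)
T=grab("top")["f"];S=grab("scene")["f"]
out=np.vstack([np.hstack([rs(T[150:240,290:390],(400,240+120)),rs(S[150:250,250:360],(396,360))]),])
w=rs(c["f"],(384,240)); out=np.vstack([out,np.hstack([w,np.zeros((240,412,3),np.uint8)])])
cv2.imwrite("pics/m4.png",cv2.cvtColor(out,cv2.COLOR_RGB2BGR))
h=cv2.cvtColor(c["f"],cv2.COLOR_RGB2HSV);m=cv2.inRange(h,(50,120,90),(72,255,255));n,l,s,ce=cv2.connectedComponentsWithStats(m);print([(ce[i].round(1),s[i]) for i in range(1,n) if s[i][4]>30])
```

```text
6.625 [0.52701824 0.28692211 0.25831942] [ 0.33672794 -0.24217967 -0.01658172]
btn (np.float64(326.5825049273956), np.float64(193.84648944535266))
[(array([328.5, 194.5]), array([313, 179,  32,  32, 809], dtype=int32)), (array([ 15.6, 301.2]), array([  0, 295,  34,  13, 364], dtype=int32))]
```

View pics/m4.png

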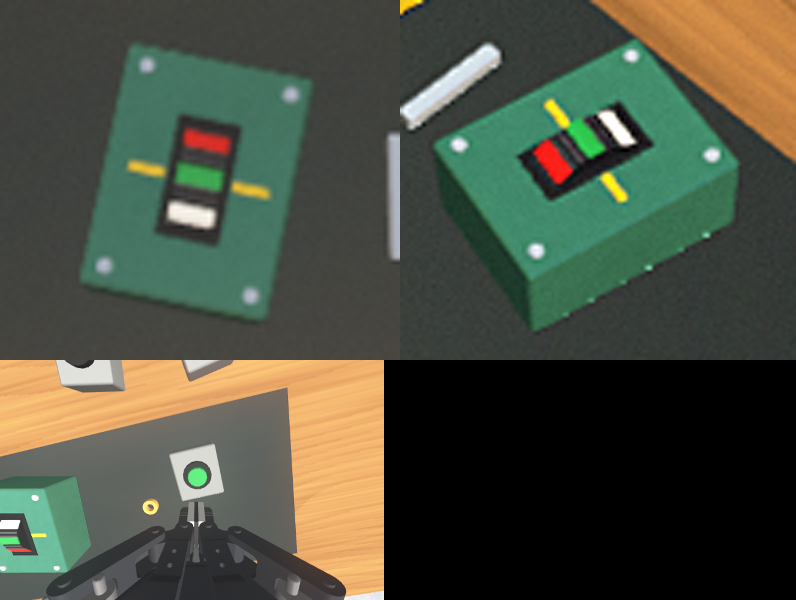

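Both fixed cameras show the green band exactly between the yellow pointers, with white on the robot side and red beyond. The wrist view has the start button at (328,194) against a predicted (327,194), so I go down.

arm_command(rows="0 2 -60 0 0 0;0 2 -100 0 0 0;0 2 -112 0 0 0;0 2 -117 0 0 0;0 2 -120 0 0 0;0 2 -121 0 0 0;0 2 -121 0 0 0;0 2 -121 0 0 0")

```text
t: 7.78
tool_pos: [0.5283, 0.2891, 0.1396]
tool_rot: [0.344, 3.122, 0.002]
contact_force: [1.5, -2.3, 4.4]
opening: -0.0003
```

arm_command(rows="0 0 -1.5 0 0 0;0 0 -3 0 0 0;0 0 -4.5 0 0 0;0 0 -5 0 0 0;0 0 -5 0 0 0;0 0 -5 0 0 0")

```text
t: 8.52
tool_pos: [0.5286, 0.2893, 0.1383]
tool_rot: [0.344, 3.123, 0.0]
contact_force: [-9.3, -5.8, 22.1]
opening: 0.0001
```

Force rose to 22 N after only 1.3 mm. I look before pressing further.

Run:
```python
from h import *
o=monitor.get_obs(); print(o['t'],o['tool_pos'],o['contact_force'],o['wrist_torque'])
c=grab("wrist")["f"]; S=grab("scene")["f"]
rs=lambda a,s:cv2.resize(a,s,interpolation=cv2.INTER_CUBIC)
out=np.hstack([rs(c[100:340,220:440],(440,480)),rs(S[220:320,370:450],(360,480))])
cv2.imwrite("pics/m5.png",cv2.cvtColor(out,cv2.COLOR_RGB2BGR))
```

```text
8.525 [0.52856982 0.28926897 0.1383419 ] [-9.26642869 -5.81494098 22.12481669] [-1.0732253  1.6291966  0.016819 ]
```

View pics/m5.png

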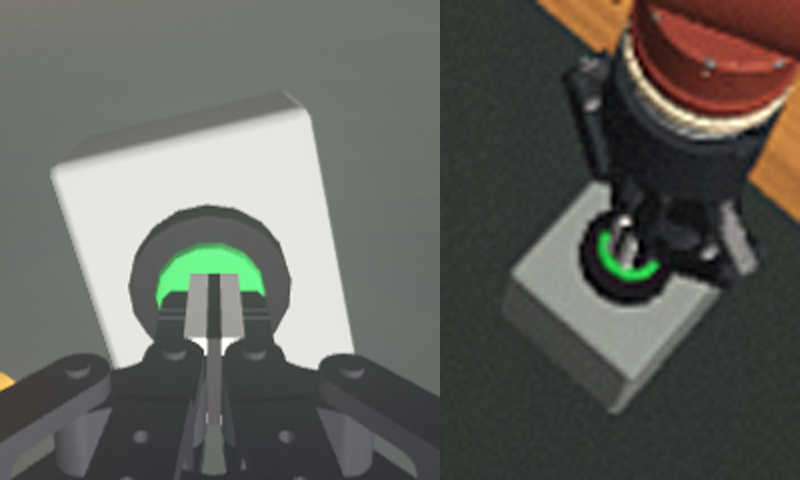

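Run:
```python
from h import *
S=grab("scene"); A=cv2.cvtColor(cv2.imread("pics/scene0.png"),cv2.COLOR_BGR2RGB)
for f in(A,S["f"]):
    h=cv2.cvtColor(f,cv2.COLOR_RGB2HSV)[255:295,395:430]
    m=cv2.inRange(h,(50,120,90),(75,255,255));ys,xs=np.nonzero(m);print("green x",xs.min()+395,xs.max()+395,"ymax",ys.max()+255)
    print("col sums per-col lowest",[(int(x)+395,int(ys[xs==x].max())+255) for x in range(xs.min(),xs.max()+1,2) if (xs==x).any()])
    print("G at x=412",f[264:292,412,1].tolist())
for z in(.062,.065,.068,.072):print(z,proj(S,(.5275,.2885,z)))
```

```text
green x 405 419 ymax 278
col sums per-col lowest [(405, 271), (407, 274), (409, 276), (411, 277), (413, 277), (415, 277), (417, 276), (419, 272)]
G at x=412 [81, 196, 180, 180, 182, 183, 184, 183, 184, 188, 187, 191, 188, 131, 96, 17, 23, 26, 10, 58, 164, 151, 150, 149, 146, 151, 150, 151]
green x 405 418 ymax 278
col sums per-col lowest [(405, 273), (407, 275), (409, 277), (411, 278), (413, 278), (415, 277), (417, 276)]
G at x=412 [33, 69, 108, 21, 53, 96, 131, 159, 144, 149, 121, 168, 196, 203, 108, 19, 29, 28, 9, 66, 172, 156, 159, 157, 154, 157, 160, 156]
0.062 (np.float64(411.8562067812028), np.float64(271.6230061164329))
0.065 (np.float64(412.09013376001894), np.float64(271.06275249935425))
0.068 (np.float64(412.32511868186907), np.float64(270.4999651154804))
0.072 (np.float64(412.6400900421584), np.float64(269.74561072347603))
```

While pressed, the green face's lower edge has dropped by about 1 px (0.19 px per mm, so 5–6 mm) and its side wall is gone. Together with the hard stop at 22 N, this means the button is fully down, and the true top was about 0.071 m. I lift off and retreat.

arm_command(rows="0 0 0 0 0 0;0 0 5 0 0 0;0 0 15 0 0 0;0 0 60 0 0 0;0 0 120 0 0 0;-60 60 130 0 0 0;-120 120 130 0 0 0;-150 150 130 0 0 0;-150 150 130 0 0 0;-150 150 130 0 0 0;-150 150 130 0 0 0")

```text
t: 10.05
tool_pos: [0.3788, 0.4389, 0.268]
tool_rot: [-0.344, -3.123, 0.0]
contact_force: [0.3, -0.5, 0.2]
opening: -0.0
```

Run:
```python
from h import *
o=monitor.get_obs(); print(o['t'],o['tool_pos'],o['contact_force'],o['dq'].round(3))
S=grab("scene","pics/s6.png");T=grab("top","pics/t6.png")
print("G at x=412",S["f"][264:292,412,1].tolist())
rs=lambda a,s:cv2.resize(a,s,interpolation=cv2.INTER_CUBIC)
out=np.vstack([rs(T["f"][110:250,170:490],(640,280)),rs(S["f"][100:320,180:480],(640,300))])
cv2.imwrite("pics/m6.png",cv2.cvtColor(out,cv2.COLOR_RGB2BGR))
```

```text
10.05 [0.37880652 0.4388662  0.26797828] [ 0.324195   -0.46058436  0.23041554] [-0.02   0.    -0.003  0.     0.001  0.001]
G at x=412 [84, 196, 181, 181, 182, 183, 182, 184, 183, 185, 187, 193, 186, 129, 93, 17, 25, 25, 5, 66, 165, 153, 149, 151, 149, 151, 151, 154]
```

View pics/m6.png

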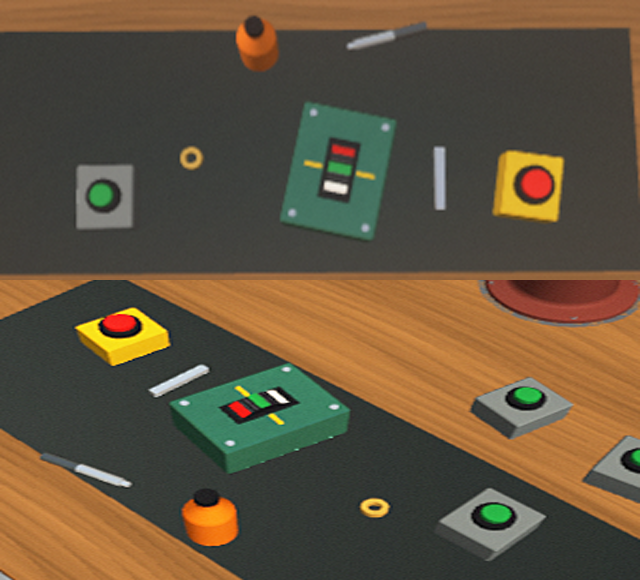

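The green band stands at the pointers at (340,169), and the start button's pixel profile is back to its starting values. The loose things are where they were, and the arm touches nothing. I hand in.

```bash
python3 -c "
from station import workorder
print(workorder.finish_job())"
```

```text
the job is handed in; nothing more can be done
None
```

The grinder is set to slow and was started. I handed the job in at about 10 s, with the arm clear of everything; no verdict is reported.

- **Speed wheel:** I rolled it about 26 mm towards the robot at about 5.6 N. Both fixed cameras then showed the green band between the yellow pointers, before the press and again at the end.
- **Start button:** I pressed the one on the farthest grey pod (0.60 m from the base) to its stop and released it. The press is inferred from a 22 N hard stop and a drop of about 1 px in the green face, roughly 5–6 mm. The final picture shows it back up as at the start.
- **Everything else:** The red stop button was not touched. By eye, the loose things are where they were and the oil bottle is standing; I did not measure their positions again.
- **One disagreement:** My first measurement put the start button's top at 0.065 m, but contact showed it was about 0.071 m. The hard stop therefore came earlier than planned, with some sideways force (about 11 N), well within the limits.

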